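# Set the vial bracket of a counting bench to its index line and clamp it

## Task

On the small counting bench, slide the slotted vial bracket along its two bolts towards the detector probe until the probe-side face of its upright is level with the line on the index tab. Then swing the black clamping lever clockwise until the bracket is clamped hand-tight, without over-tightening it. Leave the probe untouched and the two vials and the lead pot where they stand.

Things in the scene. Friction and masses are not known exactly. Their poses are not given: they have to be found in the camera images.
- bench: Fixed aluminium base plate, 130 x 430 x 12 mm, flat on the work surface; origin at the centre of its underside, z up, y along its length. The bracket slides along this y; the detector probe is at the +y end, the clamping lever (bolt axis at y = -118 mm) towards the -y end. Its pose differs from run to run. An engraved scale runs along its +x half.
- bracket: Loose stainless angle bracket, 0.55 to 0.75 kg; origin under its foot, axes as the bench's (2 degrees of play). Foot 50 mm wide, y from -80 to +75 mm, 8 mm thick, two 10 mm slots in line round two 8 mm bolts in the plate: it slides 50 mm along y, 1 mm side play, captive under the bolt heads. Upright at its +y end 75 mm high. Slides with 3 to 9 N moved low; pushed near its top it tips and jams.
- bracket_grip (a point): Grip point on the bracket: centre of its upright plate, 38 mm above the foot's underside (50 mm above the work surface), half-way up. The plate is 46 mm wide along x, 10 mm thick along y (65 to 75 mm from the bracket's origin); its x edges are free. A white vial cup, 37 mm across, sticks out of its +y side, its rim 14 mm above this point.
- bracket_edge (a point): Point on the probe-side (+y) end face of the bracket, common to foot and upright, at the +x edge of the foot, level with the foot's top. This face has to be level with the index line (same y along the bench).
- index_line (a point): The mark: inner end of the white line on the index tab, a dark steel tab 38 x 12 x 3 mm fixed on the +x edge of the bench plate, 6 mm clear of the bracket's foot; a small screw head stands 3 mm on it. The line runs along the bench's x; axes as the bench's. Its place along y differs from run to run; the bracket always starts 10 to 50 mm short of it, towards -y.
- clamp: Steel hub of the clamping lever, flange 36 mm across; origin on the bolt axis at the flange's serrated underside, about on top of the bracket's foot, 20 to 23 mm above the work surface; z up. Coarse right-hand thread: clockwise seen from above tightens and presses the flange on the foot. The handle can be re-indexed on the hub, so neither this yaw nor the handle's direction tells how loose it is.
- clamp_hub (a point): Point on the clamp bolt's axis 20 mm above the flange's underside, inside the black plastic hub of the lever (23 mm across, its top 28 mm above the flange's underside).
- handle_end (a point): Near the end of the black lever handle, a round bar 13 mm thick: 60 mm from the bolt axis (the handle ends at 75 mm), 48 to 51 mm above the work surface. Starts loose, pointing from 35 deg left to 135 deg right of bench +x. Clockwise it turns with about 1 N here for an unknown 5 to 110 deg, then bites: 5 N more per 7 deg. Hand-tight is 10 N here (8 to 12); 15 N is too much. It stays as left.
- probe: Fixed detector probe, a cylinder 56 mm across lying along the bench's y in two black saddles, its axis 57 mm above the work surface; origin at the centre of the top of the bench plate. Its face looks to -y, 74 mm on the +y side of this origin. Do not touch.
- vial_a_centre (a point): Middle of a capped white vial, 28 mm across, 61 mm high, standing near the bench; leave alone.
- vial_b_centre (a point): Middle of a second, equal vial; leave alone.
- pot_centre (a point): Middle of a small grey lead pot, 54 mm across, 70 mm high, standing near the bench; leave alone.

How it is judged (in metres and radians):
On the way, in this order (a step that is already met when the one before it is completed fails the run):
1. the bracket stands at the index line, lever still loose (y of bracket_edge in the frame of index_line between -0.0025 and 0.0025 m and contact force between clamp and bracket below 20 N), for 0.2 s.
2. the lever clamps the bracket (contact force between clamp and bracket above 28 N), for 0.2 s.
At the end, for the whole second after the job is handed in: The probe-side face of the bracket is within 2.5 mm of the index line, the foot lies flat, and the lever's flange presses it on the plate with more than 28 N (about 7 N of push at the handle end), with everything released and at rest (y of bracket_edge in the frame of index_line between -0.0025 and 0.0025 m and angle between bracket's own z axis and vertical below 0.03 rad and contact force between clamp and bracket above 28 N and linear speed of bracket below 0.01 m/s); the robot touches nothing.
It fails at once if the clamp is over-tightened, or the bracket is jammed hard under it (flange and foot press with more than 75 N; about 15 N of push at the handle end) (contact force between clamp and bracket above 75 N).
It fails at once if the detector probe is touched (contact force between any of the arm, the fingers, bracket and probe above 2 N).
It fails at once if a vial or the lead pot is moved (distance of any of vial_a_centre, vial_b_centre, pot_centre from where it was at the start of the episode above 0.015 m).
It also fails if it takes over 58 s, if anything falls off the work surface, if the arm or the gripper's body presses on something with over 40 N, if the wrist force passes 120 N, or if a joint passes its speed limit or range.

## Robot

A 6-joint arm with a two-finger parallel gripper is mounted at the origin on the work surface. World frame = base frame: x ahead of the robot, y to its left, z up, the work surface at z = 0. Lengths are in m, angles in degrees, forces in N, time in s.
With the tool pointing down it reaches from about 0.4 to 0.825 m from the base axis. Payload 7 kg.
Tool frame: the origin (TCP) lies on the centre line of the jaws, within the pads' length; the fingertips stand 22 mm ahead of it and the grasp point (between the pads) lies 3 mm ahead of it; z points along the fingers, y is the line along which they close (so a half turn about z gives the same grasp; the last joint's range is limited). The gripper opens to 88 mm and grips with 3 to 60 N. Pads are 19 mm wide; open, the fingers measure 130 mm over their backs; the gripper's body (78 mm by 193 mm) begins 47 mm behind the grasp point.
Start: joints at [-51.847, 20.546, 0.682, 0, -70.136, -16.507], TCP at [0.249, -0.627, 0.249] pointing down, gripper open.
Joint ranges: [-176.03, 176.03], [-82.01, 121.73], [-58.28, 71.71], [-173.87, 95.51], [-174.79, -0.11], [-173.66, 173.66]. Speed limits (degrees/s): [136.94, 136.94, 172.46, 180, 180, 180].

## Interface

Orientations are given as [roll, pitch, yaw] about the fixed x, y, z axes, in that order (R = Rz(yaw) Ry(pitch) Rx(roll)).
In Python, from plant import get_state, cams, r gives the robot as it stands.
- The arm moves only by the tool apply_moves, never from a script. Its argument "targets" is a list of rows, each an object with "dp": the shift along the world's x, y, z in m, a list of three; "yaw": the turn about the world's z in degrees. In form: [{"dp": [x, y, z], "yaw": yaw}, ...]. A call has 1 to 20 rows; each row is the pose to reach, as a shift and turn from the pose commanded when the call began; what a row does not reach only later rows make up. A row lasts 1/12 s, in which the tool goes at most 41.7 mm and 7.16 degrees, less where a joint would pass 70% of its speed; a pose out of reach is approached as far as the arm can. A call with a gripper value outside its range is refused whole. "grip" is the gripper command: -1 is fully open, 1 is shut, values between are in proportion, set as the call begins (left out, the last holds). The fingers move at their own pace and stop on an object; "squeeze" is the grip in N (left out, the last holds). Time passes only in rows, so rows that repeat a pose let the fingers close. It gives the time, the measured TCP pose, the force, the opening and the grip force at its end, in the units of the state.
- get_state(): the state, without advancing time (a new reading comes with each control period).
- cams.capture(name): name is "side" or "top"; returns a dict with "image" (400x640x3 uint8, red, green, blue), "range_z" (400x640 float32, m along the optical axis (not along the pixel's ray), 0 where there is no reading), "fx", "fy", "cx", "cy" (pixels), "R" (3x3) and "t" (3): a world point X has camera coordinates R X + t. Camera axes: x right, y down, z forward; pixel columns grow to the right and rows downward; lengths in m; the calibration is good to about 2 mm. A picture is of the moment at which its call begins.
- r.close_job(): hands the job in; it is judged then, once.
The state is a dict: "time_s": time; "joints": joint angles; "qd": joint speeds; "joint_torque": joint torques, N m; "tcp_pos": TCP position; "eef_rot": TCP orientation; "contact_force": force on the tool from outside, world axes, zero at the start; "moment": the same for the moment, N m; "gripper_width": finger opening in m; "gripper_force": force on a finger pad.
Only numpy, scipy, OpenCV 4.12 (cv2) and the standard library are available. Lean on these libraries where they do the work, as an engineer would, in place of code of your own. Each camera call takes 0.05 s, during which the arm holds its last target. There are 200 camera calls.

## Working session

There is one attempt and no reset: what is moved stays moved. The work goes in short steps, Python scripts to look and compute and a tool call to move; the robot and the scene stay as the last step left them, time stands still between calls to the robot, and variables do not carry over. Pictures are saved under pics/ and viewed, at most 10 in all, crops included, and the job is handed in when it is done.

Besides the shell and the picture viewer there is one more tool, called after "Emit:" as name([rows], argument=value, ...), one row to a line, values as JSON. apply_moves: Moves the arm, as the interface text tells. Its arguments: {"type":"object","properties":{"targets":{"type":"array","items":{"type":"object","properties":{"dp":{"type":"array","items":{"type":"number"}},"yaw":{"type":"number"}}}},"grip":{"type":"number"},"squeeze":{"type":"number"}},"required":["targets"]}

```bash
ls; mkdir -p pics
python3 - <<'E'
from plant import get_state, cams, r
import cv2,numpy as np,pickle
s=get_state();print(s)
for n in("top","side"):
    c=cams.capture(n);pickle.dump(c,open(n+"0.pkl","wb"))
    cv2.imwrite(f"pics/{n}0.png",c["image"][:,:,::-1])
    print(n,c["fx"],c["cx"],c["cy"],c["R"],c["t"],-c["R"].T@c["t"])
E
```

```text
pics
{'time_s': 0.0, 'joints': array([-5.18498105e+01,  2.05907706e+01,  6.33141999e-01, -1.91964964e-02,
       -7.01354298e+01, -1.65045665e+01]), 'qd': array([ 0.00992673,  0.01228012, -0.07327789,  0.02294041,  0.00051153,
        0.00826035]), 'joint_torque': array([ 1.71690886e-04, -5.82726896e+01,  2.93071944e+01,  6.99730530e+00,
        7.13380767e-03, -1.41948622e-04]), 'tcp_pos': array([ 0.24876259, -0.62699952,  0.24762826]), 'eef_rot': array([ 1.79905649e+02, -9.13718991e-03, -1.58360907e+02]), 'contact_force': array([-0.39268736, -0.07317496, -0.00304101]), 'moment': array([ 0.01648364, -0.03727734,  0.04792766]), 'gripper_force': 0.0, 'gripper_width': 0.08746804822020146}
top 441.16819708459514 325.02015624857296 198.24866767072373 [[ 0.01980337 -0.99961889  0.01923264]
 [-0.99795865 -0.02093133 -0.06033586]
 [ 0.06071543 -0.01799853 -0.99799283]] [0.08413824 0.61441477 0.69257039] [0.5694446  0.10943194 0.72663332]
side 369.2458964258002 318.4630610400389 194.94660761382147 [[ 0.86628236 -0.49927555  0.01669756]
 [-0.38546163 -0.68932048 -0.6133976 ]
 [ 0.31776439  0.52493924 -0.78959773]] [-0.48255239  0.32708309  0.46997451] [ 0.39476343 -0.2621696   0.57978024]
```

View pics/top0.png

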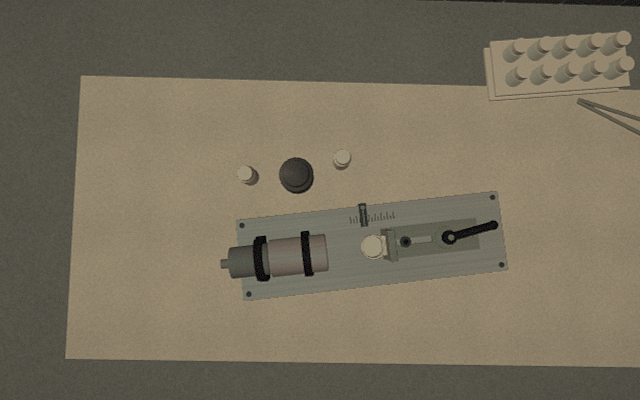

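View pics/side0.png

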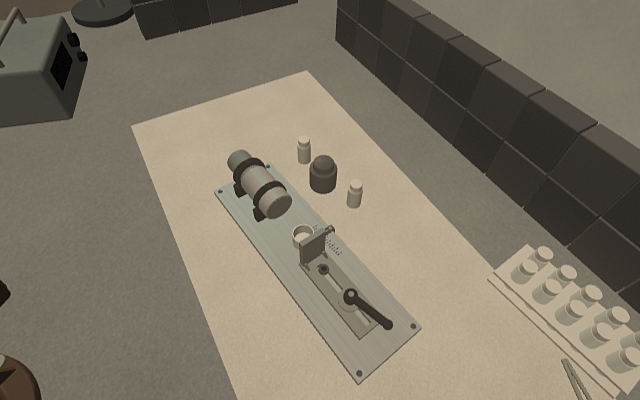

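The top view shows the bench (corners about (237,220), (498,192), (507,270), (245,300)), with the index tab at (363,214), the upright at (391,245), the hub at (450,237) and the handle end at (495,224). The side view shows the same layout, with the vials and pot clear on the +x side. Next I'll enlarge and measure.

```bash
cat > h.py <<'E'
import numpy as np,cv2,pickle
def ray(c,u,v,z):
    d=c["R"].T@np.array([(u-c["cx"])/c["fx"],(v-c["cy"])/c["fy"],1]);o=-c["R"].T@c["t"]
    return o+d*(z-o[2])/d[2]
def proj(c,X):
    p=c["R"]@np.array(X)+c["t"];return np.array([c["fx"]*p[0]/p[2]+c["cx"],c["fy"]*p[1]/p[2]+c["cy"]])
E
python3 - <<'E'
from h import *
c=pickle.load(open("top0.pkl","rb"));im=c["image"][:,:,::-1]
cv2.imwrite("pics/tz.png",np.clip(cv2.resize(im[190:280,340:510],None,fx=4.7,fy=4.7,interpolation=cv2.INTER_CUBIC)*1.6,0,255))
s=pickle.load(open("side0.pkl","rb"));im2=s["image"][:,:,::-1]
cv2.imwrite("pics/sz.png",np.clip(cv2.resize(im2[215:345,275:435],None,fx=4.5,fy=4.5,interpolation=cv2.INTER_CUBIC)*1.6,0,255))
# plate: colour less yellow than the mat
hsv=cv2.cvtColor(im,cv2.COLOR_BGR2HSV)
m=((im[:,:,0].astype(int)-im[:,:,2]>-8)).astype(np.uint8)*255
m[:185]=0;m[310:]=0;m[:,:230]=0;m[:,515:]=0
m=cv2.morphologyEx(m,cv2.MORPH_OPEN,np.ones((5,5)))
cn=max(cv2.findContours(m,0,2)[0],key=cv2.contourArea)
pts=np.array([ray(c,*p[0],.012)[:2] for p in cn],np.float32)
rc=cv2.minAreaRect(pts);print(rc,cv2.boxPoints(rc))
for n,p in dict(a=(237,220),b=(498,192),c=(507,270),d=(245,300)).items(): print(n,ray(c,*p,.012))
E
```

```text
((0.529699444770813, 0.20585964620113373), (0.007996683940291405, 0.009681657887995243), 1.082596778869629) [[0.5256104  0.21062407]
 [0.52579325 0.20094413]
 [0.5337885  0.20109522]
 [0.53360564 0.21077517]]
a [0.57482214 0.23774209 0.012     ]
b [ 0.62910483 -0.18639331  0.012     ]
c [ 0.50267278 -0.20057335  0.012     ]
d [0.44765509 0.22097469 0.012     ][ WARN:0@0.060] global loadsave.cpp:1063 imwrite_ Unsupported depth image for selected encoder is fallbacked to CV_8U.
```

View pics/tz.png

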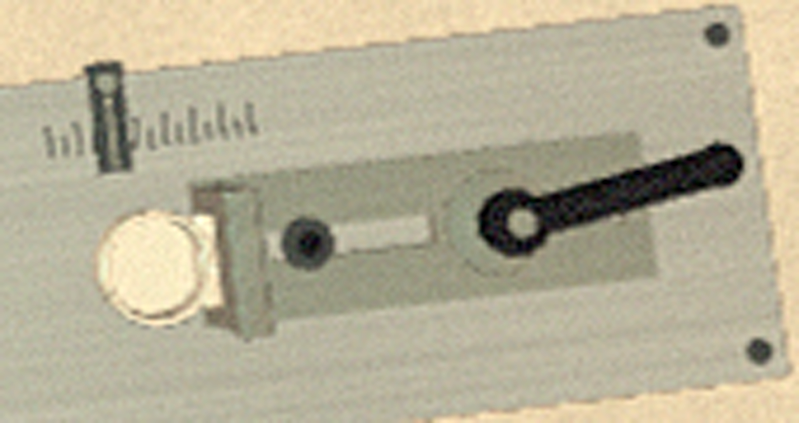

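View pics/sz.png

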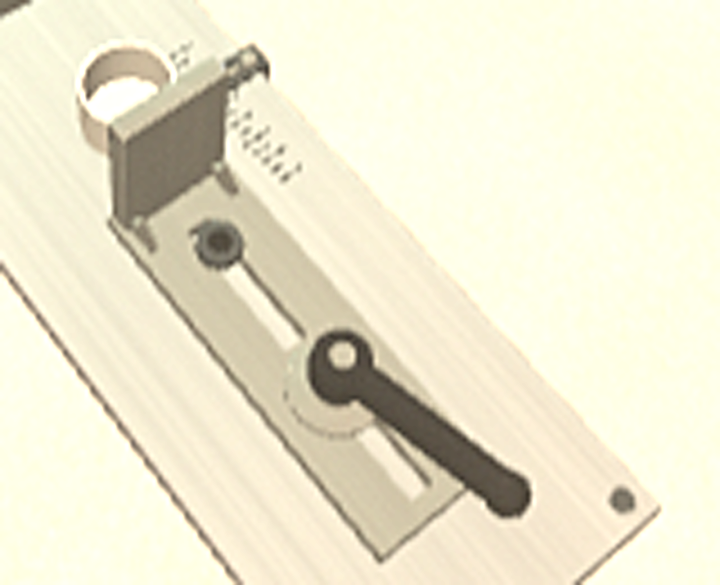

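The crops show the tab line's inner end near crop (115,168), the foot's probe-side +x corner near (192,182), the hub centre near (523,225) and the handle tip near (725,163). I'll convert these to positions.

Run:
```python
from h import *
c=pickle.load(open("top0.pkl","rb"));s=pickle.load(open("side0.pkl","rb"))
T=lambda u,v:((u+.5)/4.7-.5+340,(v+.5)/4.7-.5+190)
S=lambda u,v:((u+.5)/4.5-.5+275,(v+.5)/4.5-.5+215)
cor=np.array([ray(c,*p,.012)[:2] for p in((237,220),(498,192),(507,270),(245,300))])
ctr=cor.mean(0);d=cor[0]-cor[1]+cor[3]-cor[2];yaw=np.arctan2(-d[0],d[1]);print(ctr,np.degrees(yaw))
ex=np.array([np.cos(yaw),np.sin(yaw)]);ey=np.array([-ex[1],ex[0]])
def show(n,P):print(n,P.round(4),"bench",((P[:2]-ctr)@ex).round(4),((P[:2]-ctr)@ey).round(4))
for n,p,z in[("line",(115,170),.015),("lineout",(106,92),.015),("edge",(192,183),.020),("edge-x",(207,325),.020),("uprtopA",(232,181),.087),("uprtopB",(247,338),.087),("uprtopC",(262,190),.087),("uprtopD",(274,330),.087),("hub",(523,225),.0495),("tip",(728,163),.051),("bolt",(307,242),.026),("screw1",(717,35),.014),("screw2",(759,351),.014),("footend+x",(637,133),.02),("footend-x",(655,277),.02)]:
    show(n,ray(c,*T(*p),z))
for n,p,z in[("S hub",(343,355),.0495),("S tip",(508,495),.05),("S foot -y-x",(382,560),.02),("S foot -y+x",(465,490),.02),("S platecorner",(658,510),.012),("S upr top -x-y",(122,140),.087),("S upr top+x-y",(228,85),.087),("S upr top -x+y",(110,125),.087),("S upr top +x+y",(210,62),.087)]:
    show(n,ray(s,*S(*p),z))
```

```text
[0.53856371 0.01793753] 7.36437012132099
line [0.5696 0.0327 0.015 ] bench 0.0327 0.0107
lineout [0.5963 0.0362 0.015 ] bench 0.0596 0.0107
edge [0.5657 0.0069 0.02  ] bench 0.0255 -0.0144
edge-x [0.5177 0.0012 0.02  ] bench -0.0229 -0.0139
uprtopA [0.5669 0.0043 0.087 ] bench 0.0263 -0.0172
uprtopB [ 0.5188 -0.0009  0.087 ] bench -0.022 -0.0162
uprtopC [ 0.5643 -0.0051  0.087 ] bench 0.0226 -0.0261
uprtopD [ 0.5214 -0.0092  0.087 ] bench -0.0205 -0.0247
hub [ 0.5543 -0.0976  0.0495] bench 0.0008 -0.1166
tip [ 0.5758 -0.1646  0.051 ] bench 0.0136 -0.1858
bolt [ 0.5466 -0.0314  0.026 ] bench 0.0016 -0.05
screw1 [ 0.6205 -0.1759  0.014 ] bench 0.0564 -0.2028
screw2 [ 0.5119 -0.1901  0.014 ] bench -0.0532 -0.2029
footend+x [ 0.5858 -0.1458  0.02  ] bench 0.0258 -0.1684
footend-x [ 0.5368 -0.1519  0.02  ] bench -0.0235 -0.1683
S hub [ 0.5568 -0.0966  0.0495] bench 0.0034 -0.1159
S tip [ 0.5769 -0.1619  0.05  ] bench 0.0149 -0.1833
S foot -y-x [ 0.5384 -0.1529  0.02  ] bench -0.022 -0.1695
S foot -y+x [ 0.5756 -0.1477  0.02  ] bench 0.0154 -0.169
S platecorner [ 0.6313 -0.1841  0.012 ] bench 0.0661 -0.2123
S upr top -x-y [ 0.5218 -0.0071  0.087 ] bench -0.0198 -0.0227
S upr top+x-y [ 0.5643 -0.0059  0.087 ] bench 0.0224 -0.0269
S upr top -x+y [5.21e-01 1.00e-04 8.70e-02] bench -0.0197 -0.0155
S upr top +x+y [0.5636 0.0053 0.087 ] bench 0.0232 -0.0157
```

Emit:
apply_moves([
  {"dp": [0.02, 0.04, 0], "yaw": 5},
  {"dp": [0.035, 0.075, 0], "yaw": 10},
  {"dp": [0.053, 0.112, 0], "yaw": 15},
  {"dp": [0.07, 0.15, 0], "yaw": 20},
  {"dp": [0.088, 0.187, 0], "yaw": 25},
  {"dp": [0.105, 0.225, 0], "yaw": 30},
  {"dp": [0.123, 0.262, 0], "yaw": 35},
  {"dp": [0.141, 0.3, 0], "yaw": 40},
  {"dp": [0.158, 0.337, 0], "yaw": 45},
  {"dp": [0.176, 0.375, 0], "yaw": 50},
  {"dp": [0.193, 0.412, 0], "yaw": 55},
  {"dp": [0.211, 0.45, 0], "yaw": 60},
  {"dp": [0.229, 0.487, 0], "yaw": 65},
  {"dp": [0.246, 0.525, 0], "yaw": 70},
  {"dp": [0.264, 0.562, 0], "yaw": 75.7},
  {"dp": [0.281, 0.6, 0], "yaw": 75.7},
  {"dp": [0.293, 0.625, 0], "yaw": 75.7},
  {"dp": [0.293, 0.625, 0], "yaw": 75.7},
  {"dp": [0.293, 0.625, -0.03], "yaw": 75.7},
  {"dp": [0.293, 0.625, -0.06], "yaw": 75.7},
], grip=-1)

```text
time_s: 1.77
tcp_pos: [0.543, -0.0014, 0.189]
eef_rot: [-179.8, 0.0, -82.6]
contact_force: [0.3, 0.6, -0.6]
gripper_width: 0.0872
gripper_force: 0.0
```

Emit:
apply_moves([
  {"dp": [0, 0, -0.03]},
  {"dp": [0, 0, -0.06]},
  {"dp": [0, 0, -0.09]},
  {"dp": [0, 0, -0.11]},
  {"dp": [0, 0, -0.125]},
  {"dp": [0, 0, -0.135]},
  {"dp": [0, 0, -0.14]},
  {"dp": [0, 0, -0.14]},
  {"dp": [0, 0, -0.14]},
])

```text
$.targets[0]: bad value
```

Run:
```python
from plant import get_state, cams
from h import *
ims=[]
for n in("top","side"):
    c=cams.capture(n);pickle.dump(c,open(n+"1.pkl","wb"));im=c["image"][:,:,::-1]
    a,b=((340,190) if n=="top" else (255,205))
    ims.append(cv2.resize(np.clip(im[a and b:b+100,a:a+130]*1.6,0,255).astype(np.uint8),None,fx=3,fy=3,interpolation=cv2.INTER_CUBIC))
cv2.imwrite("pics/g1.png",np.hstack(ims))
```

```text
(no output)
```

View pics/g1.png

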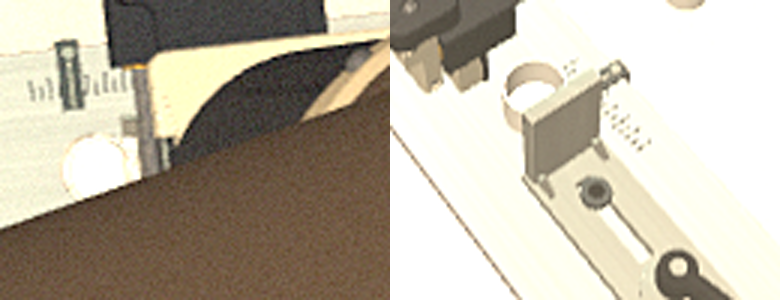

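The move was refused because the rows had no yaw, so the gripper is still up. The top view is covered by the arm and the bracket is unmoved.

Emit:
apply_moves([
  {"dp": [0, 0, -0.03], "yaw": 0},
  {"dp": [0, 0, -0.06], "yaw": 0},
  {"dp": [0, 0, -0.09], "yaw": 0},
  {"dp": [0, 0, -0.11], "yaw": 0},
  {"dp": [0, 0, -0.125], "yaw": 0},
  {"dp": [0, 0, -0.135], "yaw": 0},
  {"dp": [0, 0, -0.14], "yaw": 0},
  {"dp": [0, 0, -0.14], "yaw": 0},
])

```text
time_s: 2.53
tcp_pos: [0.5421, -0.0026, 0.0485]
eef_rot: [180.0, -0.0, -82.7]
contact_force: [0.1, 0.8, 0.2]
gripper_width: 0.0878
gripper_force: 0.0
```

Emit:
apply_moves([
  {"dp": [0, 0, 0], "yaw": 0},
  {"dp": [0, 0, 0], "yaw": 0},
  {"dp": [0, 0, 0], "yaw": 0},
  {"dp": [0, 0, 0], "yaw": 0},
  {"dp": [0, 0, 0], "yaw": 0},
  {"dp": [0, 0, 0], "yaw": 0},
  {"dp": [0, 0, 0], "yaw": 0},
  {"dp": [0, 0, 0], "yaw": 0},
  {"dp": [0, 0, 0], "yaw": 0},
  {"dp": [0, 0, 0], "yaw": 0},
], grip=0.2, squeeze=20)

```text
time_s: 3.37
tcp_pos: [0.5423, -0.0022, 0.0488]
eef_rot: [-180.0, 0.0, -82.6]
contact_force: [1.1, 0.8, 2.6]
gripper_width: 0.0457
gripper_force: 20.0
```

Run:
```python
from plant import get_state, cams
from h import *
s=get_state();print(s["tcp_pos"],s["gripper_width"],s["gripper_force"],s["contact_force"],s["time_s"])
c=cams.capture("side");pickle.dump(c,open("side2.pkl","wb"));im=c["image"][:,:,::-1]
cv2.imwrite("pics/g2.png",cv2.resize(np.clip(im[205:345,255:435]*1.6,0,255).astype(np.uint8),None,fx=4,fy=4,interpolation=cv2.INTER_CUBIC))
```

```text
[ 0.54234455 -0.00223271  0.04879119] 0.04574637460282856 20.000419914722443 [1.12513921 0.78933395 2.57125807] 3.3667
```

View pics/g2.png

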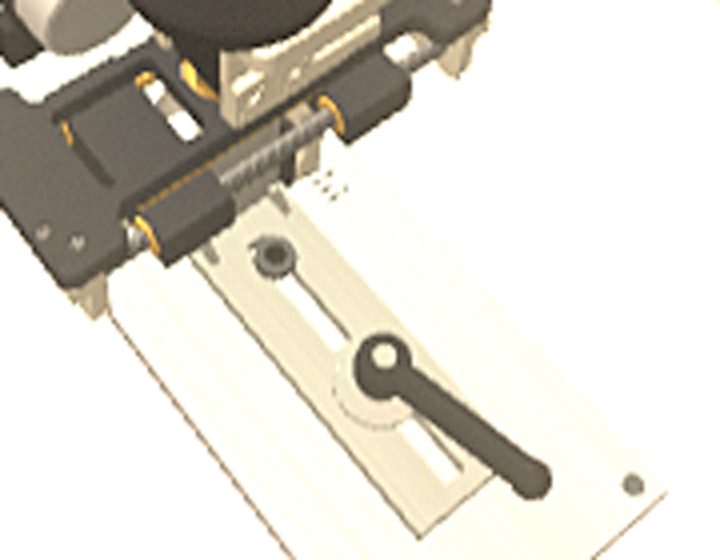

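The upright is gripped at 45.7 mm. Now I'll slide it about 25 mm along bench +y.

Emit:
apply_moves([
  {"dp": [-0.0002, 0.0015, 0], "yaw": 0},
  {"dp": [-0.0004, 0.003, 0], "yaw": 0},
  {"dp": [-0.0006, 0.005, 0], "yaw": 0},
  {"dp": [-0.0009, 0.007, 0], "yaw": 0},
  {"dp": [-0.0012, 0.009, 0], "yaw": 0},
  {"dp": [-0.0014, 0.011, 0], "yaw": 0},
  {"dp": [-0.0017, 0.013, 0], "yaw": 0},
  {"dp": [-0.0019, 0.015, 0], "yaw": 0},
  {"dp": [-0.0022, 0.017, 0], "yaw": 0},
  {"dp": [-0.0025, 0.019, 0], "yaw": 0},
  {"dp": [-0.0027, 0.021, 0], "yaw": 0},
  {"dp": [-0.003, 0.023, 0], "yaw": 0},
  {"dp": [-0.0032, 0.0245, 0], "yaw": 0},
  {"dp": [-0.0032, 0.0248, 0], "yaw": 0},
  {"dp": [-0.0032, 0.0248, 0], "yaw": 0},
  {"dp": [-0.0032, 0.0248, 0], "yaw": 0},
])

```text
time_s: 4.75
tcp_pos: [0.5385, 0.0217, 0.0488]
eef_rot: [180.0, -0.0, -82.7]
contact_force: [1.3, -5.0, 4.6]
gripper_width: 0.0459
gripper_force: 20.0
```

Emit:
apply_moves([
  {"dp": [0, 0, 0], "yaw": 0},
  {"dp": [0, 0, 0], "yaw": 0},
  {"dp": [0, 0, 0], "yaw": 0},
  {"dp": [0, 0, 0], "yaw": 0},
  {"dp": [0, 0, 0], "yaw": 0},
  {"dp": [0, 0, 0], "yaw": 0},
  {"dp": [0, 0, 0.02], "yaw": 0},
  {"dp": [0, 0, 0.05], "yaw": 0},
  {"dp": [0, 0, 0.08], "yaw": 0},
  {"dp": [0, 0, 0.12], "yaw": 0},
  {"dp": [-0.02, -0.03, 0.14], "yaw": 0},
  {"dp": [-0.04, -0.065, 0.14], "yaw": 0},
  {"dp": [-0.06, -0.1, 0.14], "yaw": 0},
  {"dp": [-0.08, -0.135, 0.14], "yaw": 0},
  {"dp": [-0.1, -0.17, 0.14], "yaw": 0},
  {"dp": [-0.12, -0.205, 0.14], "yaw": 0},
  {"dp": [-0.14, -0.24, 0.14], "yaw": 0},
  {"dp": [-0.16, -0.275, 0.14], "yaw": 0},
  {"dp": [-0.18, -0.31, 0.14], "yaw": 0},
  {"dp": [-0.18, -0.33, 0.14], "yaw": 0},
], grip=-1)

```text
time_s: 6.42
tcp_pos: [0.3554, -0.3095, 0.1887]
eef_rot: [180.0, 0.0, -82.8]
contact_force: [0.3, 0.3, 0.4]
gripper_width: 0.0875
gripper_force: 0.0
```

Run:
```python
from plant import get_state, cams
from h import *
s=get_state();print(s["tcp_pos"],s["time_s"],s["contact_force"])
c=cams.capture("top");pickle.dump(c,open("top3.pkl","wb"));im=c["image"][:,:,::-1]
cv2.imwrite("pics/g3.png",cv2.resize(np.clip(im[190:280,340:510]*1.6,0,255).astype(np.uint8),None,fx=4.7,fy=4.7,interpolation=cv2.INTER_CUBIC))
```

```text
[ 0.35540356 -0.30948021  0.1886863 ] 6.4167 [0.32977691 0.30060784 0.36560321]
```

View pics/g3.png

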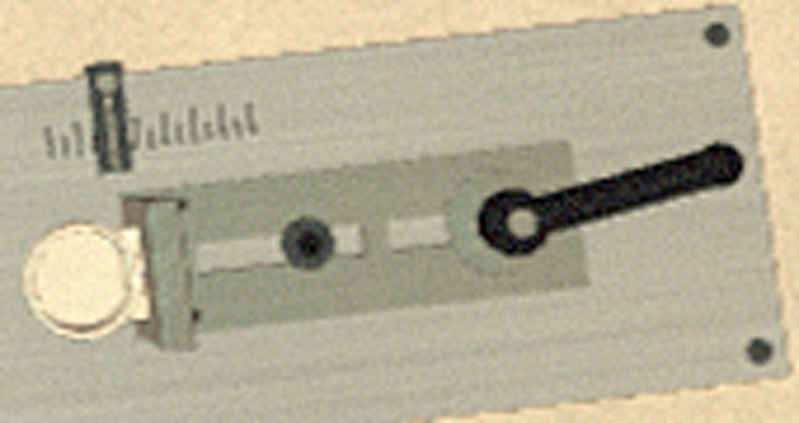

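The corner of the foot's end face is now near crop (122,193) and the tab line's inner end near (115,168). I'll measure both from intensity profiles.

Run:
```python
from h import *
c0=pickle.load(open("top0.pkl","rb"));c=pickle.load(open("top3.pkl","rb"))
ctr=np.array([.53856,.01794]);y=np.radians(7.3)
ex=np.array([np.cos(y),np.sin(y)]);ey=np.array([-ex[1],ex[0]])
def prof(c,xs,ys,z):
    P=np.array([[proj(c,[*(ctr+a*ex+b*ey),z]) for b in ys] for a in xs],np.float32)
    return cv2.remap(c["image"].astype(np.float32),P[...,0],P[...,1],cv2.INTER_LINEAR).mean((0,2))
ys=np.arange(-.004,.026,.001)
print("y   ",*(ys*1e3).round().astype(int))
for n,xs in(("in",np.arange(.034,.044,.001)),("out",np.arange(.048,.056,.001))):
  print("line",n,*((prof(c,xs,ys,.015)+prof(c0,xs,ys,.015))/2).round().astype(int))
for n,xs in(("+x",np.arange(.012,.022,.001)),("mid-",np.arange(-.022,-.012,.001))):
  print("edge",n,*prof(c,xs,ys,.020).round().astype(int))
yb=np.arange(-.16,-.13,.001);print("foot -y end, y from -160",*prof(c,np.arange(-.02,.02,.002),yb,.020).round().astype(int))
yb=np.arange(-.183,-.153,.001);print("before, from -183",*prof(c0,np.arange(-.02,-.005,.002),yb,.020).round().astype(int))
T=lambda u,v:((u+.5)/4.7-.5+340,(v+.5)/4.7-.5+190)
for p in((122,194),(140,336)):
  P=ray(c,*T(*p),.02)[:2]-ctr;print(P@ex,P@ey)
```

```text
y    -4 -3 -2 -1 0 1 2 3 4 5 6 7 8 9 10 11 12 13 14 15 16 17 18 19 20 21 22 23 24 25
line in 105 98 99 105 114 109 104 96 86 70 52 44 49 65 79 78 67 51 46 47 58 82 103 113 113 104 102 104 111 111
line out 111 111 111 111 107 103 103 99 92 71 54 43 49 64 77 76 66 52 45 47 67 92 108 114 111 106 100 101 106 112
edge +x 87 87 87 88 89 85 79 73 70 75 79 82 81 82 88 100 107 111 112 112 113 115 115 114 114 115 117 118 119 118
edge mid- 89 89 90 92 92 87 78 70 70 88 102 112 112 112 113 116 117 118 118 118 118 117 121 124 126 126 125 125 125 126
foot -y end, y from -160 80 80 80 79 78 78 78 78 77 78 78 79 80 80 76 71 67 65 65 66 65 65 66 67 67 67 66 63 61 61
before, from -183 109 108 110 111 109 108 109 109 109 109 110 111 110 104 97 91 88 88 88 89 89 88 89 89 89 89 89 90 90 89
0.02435795915038201 0.009802699662678592
-0.024035746915589358 0.00914521253841066
```

The line is at bench y ≈ 10.5 mm and the face at about 9.2–10.0 mm, so it's within tolerance but slightly short. I'll regrip and nudge it about 0.8 mm.

Emit:
apply_moves([
  {"dp": [0.03, 0.035, 0], "yaw": 0},
  {"dp": [0.05, 0.07, 0], "yaw": 0},
  {"dp": [0.07, 0.105, 0], "yaw": 0},
  {"dp": [0.09, 0.14, 0], "yaw": 0},
  {"dp": [0.11, 0.175, 0], "yaw": 0},
  {"dp": [0.13, 0.21, 0], "yaw": 0},
  {"dp": [0.15, 0.245, 0], "yaw": 0},
  {"dp": [0.17, 0.28, 0], "yaw": 0},
  {"dp": [0.18, 0.315, 0], "yaw": 0},
  {"dp": [0.18, 0.329, 0], "yaw": 0},
  {"dp": [0.18, 0.329, 0], "yaw": 0},
  {"dp": [0.18, 0.329, -0.03], "yaw": 0},
  {"dp": [0.18, 0.329, -0.06], "yaw": 0},
  {"dp": [0.18, 0.329, -0.09], "yaw": 0},
  {"dp": [0.18, 0.329, -0.12], "yaw": 0},
  {"dp": [0.18, 0.329, -0.132], "yaw": 0},
  {"dp": [0.18, 0.329, -0.14], "yaw": 0},
  {"dp": [0.18, 0.329, -0.14], "yaw": 0},
])

```text
time_s: 7.97
tcp_pos: [0.5378, 0.0208, 0.047]
eef_rot: [179.8, -0.0, -82.7]
contact_force: [-0.5, 0.6, 0.1]
gripper_width: 0.0877
gripper_force: 0.0
```

Emit:
apply_moves([
  {"dp": [0, 0, 0], "yaw": 0},
  {"dp": [0, 0, 0], "yaw": 0},
  {"dp": [0, 0, 0], "yaw": 0},
  {"dp": [0, 0, 0], "yaw": 0},
  {"dp": [0, 0, 0], "yaw": 0},
  {"dp": [0, 0, 0], "yaw": 0},
  {"dp": [0, 0, 0], "yaw": 0},
  {"dp": [0, 0, 0], "yaw": 0},
  {"dp": [0, 0, 0], "yaw": 0},
], grip=0.2, squeeze=20)

```text
time_s: 8.72
tcp_pos: [0.5388, 0.0215, 0.0488]
eef_rot: [-180.0, 0.0, -82.7]
contact_force: [-1.5, 0.5, 4.7]
gripper_width: 0.0461
gripper_force: 20.0
```

Emit:
apply_moves([
  {"dp": [0, 0.0005, 0], "yaw": 0},
  {"dp": [-0.0001, 0.001, 0], "yaw": 0},
  {"dp": [-0.0002, 0.0015, 0], "yaw": 0},
  {"dp": [-0.0002, 0.0015, 0], "yaw": 0},
  {"dp": [-0.0002, 0.0015, 0], "yaw": 0},
])

```text
time_s: 9.13
tcp_pos: [0.5387, 0.0222, 0.0488]
eef_rot: [180.0, -0.1, -82.6]
contact_force: [-0.3, -5.0, 4.9]
gripper_width: 0.0461
gripper_force: 20.0
```

Emit:
apply_moves([
  {"dp": [0, 0, 0], "yaw": 0},
  {"dp": [0, 0, 0], "yaw": 0},
  {"dp": [0, 0, 0], "yaw": 0},
  {"dp": [0, 0, 0], "yaw": 0},
  {"dp": [0, 0, 0], "yaw": 0},
  {"dp": [0, 0, 0.02], "yaw": 0},
  {"dp": [0, 0, 0.05], "yaw": 0},
  {"dp": [0, 0, 0.08], "yaw": 0},
  {"dp": [0, -0.01, 0.1], "yaw": 0},
  {"dp": [0.01, -0.04, 0.1], "yaw": 5},
  {"dp": [0.02, -0.075, 0.1], "yaw": 10.9},
  {"dp": [0.03, -0.11, 0.1], "yaw": 10.9},
  {"dp": [0.034, -0.145, 0.1], "yaw": 10.9},
  {"dp": [0.034, -0.176, 0.1], "yaw": 10.9},
  {"dp": [0.034, -0.176, 0.1], "yaw": 10.9},
  {"dp": [0.034, -0.176, 0.1], "yaw": 10.9},
], grip=-1)

```text
time_s: 10.47
tcp_pos: [0.5722, -0.1546, 0.1481]
eef_rot: [180.0, 0.0, -71.9]
contact_force: [0.6, 0.6, -0.6]
gripper_width: 0.0874
gripper_force: 0.0
```

Emit:
apply_moves([
  {"dp": [0, 0, 0], "yaw": 0},
  {"dp": [0, 0, 0], "yaw": 0},
  {"dp": [0, 0, 0], "yaw": 0},
  {"dp": [0, 0, 0], "yaw": 0},
  {"dp": [0, 0, 0], "yaw": 0},
  {"dp": [0, 0, 0], "yaw": 0},
  {"dp": [0, 0, -0.02], "yaw": 0},
  {"dp": [0, 0, -0.03], "yaw": 0},
  {"dp": [0, 0, -0.03], "yaw": 0},
], grip=0.3)

```text
time_s: 11.22
tcp_pos: [0.5709, -0.1528, 0.1161]
eef_rot: [179.8, 0.1, -71.8]
contact_force: [0.1, 0.2, -0.1]
gripper_width: 0.034
gripper_force: 0.0
```

Run:
```python
from plant import get_state, cams
from h import *
s=get_state();print(s["tcp_pos"],s["eef_rot"],s["time_s"],s["gripper_width"])
c=cams.capture("side");pickle.dump(c,open("side4.pkl","wb"));im=c["image"][:,:,::-1]
c=cams.capture("top");pickle.dump(c,open("top4.pkl","wb"));im2=c["image"][:,:,::-1]
f=lambda i:cv2.resize(np.clip(i*1.6,0,255).astype(np.uint8),None,fx=3,fy=3,interpolation=cv2.INTER_CUBIC)
cv2.imwrite("pics/g4.png",np.hstack([f(im[225:365,305:435]),f(im2[170:310,370:505])]))
```

```text
[ 0.57085004 -0.15276215  0.1160873 ] [ 1.79772376e+02  1.00485380e-01 -7.17716232e+01] 11.2167 0.03403604047981541
```

View pics/g4.png

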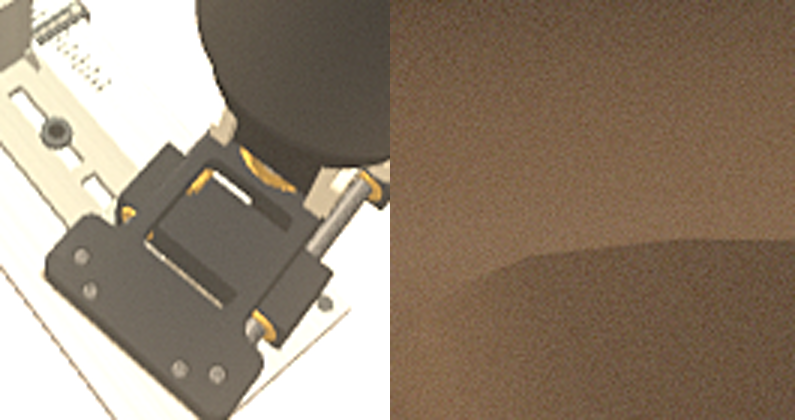

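The gripper hides the lever in both views, but there is about 10 mm of clearance each side, so I'll descend gently and watch the vertical force.

Emit:
apply_moves([
  {"dp": [0, 0, -0.015], "yaw": 0},
  {"dp": [0, 0, -0.03], "yaw": 0},
  {"dp": [0, 0, -0.04], "yaw": 0},
  {"dp": [0, 0, -0.05], "yaw": 0},
  {"dp": [0, 0, -0.058], "yaw": 0},
  {"dp": [0, 0, -0.066], "yaw": 0},
  {"dp": [0, 0, -0.066], "yaw": 0},
  {"dp": [0, 0, -0.066], "yaw": 0},
])

```text
time_s: 11.98
tcp_pos: [0.5725, -0.1531, 0.0523]
eef_rot: [180.0, 0.0, -71.7]
contact_force: [-0.3, 0.6, -0.1]
gripper_width: 0.0308
gripper_force: 0.0
```

```bash
python3 -c "
import numpy as np
f=lambda a:58*np.array([np.cos(np.radians(a)),np.sin(np.radians(a))])
for a in range(-72,-220,-10):
  print(a,[list((f(a-k)-f(a)).round(1)) for k in (2.5,5,7.5,10)])"
```

```text
-72 [[np.float64(-2.4), np.float64(-0.7)], [np.float64(-4.9), np.float64(-1.4)], [np.float64(-7.4), np.float64(-1.9)], [np.float64(-9.9), np.float64(-2.3)]]
-82 [[np.float64(-2.5), np.float64(-0.3)], [np.float64(-5.0), np.float64(-0.5)], [np.float64(-7.6), np.float64(-0.6)], [np.float64(-10.1), np.float64(-0.5)]]
-92 [[np.float64(-2.5), np.float64(0.1)], [np.float64(-5.0), np.float64(0.4)], [np.float64(-7.5), np.float64(0.8)], [np.float64(-10.0), np.float64(1.2)]]
-102 [[np.float64(-2.5), np.float64(0.6)], [np.float64(-4.9), np.float64(1.3)], [np.float64(-7.3), np.float64(2.1)], [np.float64(-9.7), np.float64(3.0)]]
-112 [[np.float64(-2.3), np.float64(1.0)], [np.float64(-4.6), np.float64(2.1)], [np.float64(-6.8), np.float64(3.3)], [np.float64(-9.0), np.float64(4.6)]]
-122 [[np.float64(-2.1), np.float64(1.4)], [np.float64(-4.2), np.float64(2.9)], [np.float64(-6.2), np.float64(4.4)], [np.float64(-8.1), np.float64(6.1)]]
-132 [[np.float64(-1.8), np.float64(1.7)], [np.float64(-3.6), np.float64(3.5)], [np.float64(-5.3), np.float64(5.4)], [np.float64(-6.9), np.float64(7.4)]]
-142 [[np.float
[... 502 characters left out ...]
-0.5), np.float64(5.0)], [np.float64(-0.6), np.float64(7.6)], [np.float64(-0.5), np.float64(10.1)]]
-182 [[np.float64(0.1), np.float64(2.5)], [np.float64(0.4), np.float64(5.0)], [np.float64(0.8), np.float64(7.5)], [np.float64(1.2), np.float64(10.0)]]
-192 [[np.float64(0.6), np.float64(2.5)], [np.float64(1.3), np.float64(4.9)], [np.float64(2.1), np.float64(7.3)], [np.float64(3.0), np.float64(9.7)]]
-202 [[np.float64(1.0), np.float64(2.3)], [np.float64(2.1), np.float64(4.6)], [np.float64(3.3), np.float64(6.8)], [np.float64(4.6), np.float64(9.0)]]
-212 [[np.float64(1.4), np.float64(2.1)], [np.float64(2.9), np.float64(4.2)], [np.float64(4.4), np.float64(6.2)], [np.float64(6.1), np.float64(8.1)]]
```

Emit:
apply_moves([
  {"dp": [-0.0024, -0.0007, 0], "yaw": -2.5},
  {"dp": [-0.0049, -0.0014, 0], "yaw": -5},
  {"dp": [-0.0074, -0.0019, 0], "yaw": -7.5},
  {"dp": [-0.0099, -0.0023, 0], "yaw": -10},
  {"dp": [-0.0099, -0.0023, 0], "yaw": -10},
  {"dp": [-0.0099, -0.0023, 0], "yaw": -10},
])

```text
time_s: 12.48
tcp_pos: [0.5631, -0.1554, 0.0533]
eef_rot: [-179.9, -0.0, -81.7]
contact_force: [0.1, 0.3, 0.7]
gripper_width: 0.0306
gripper_force: 0.0
```

Emit:
apply_moves([
  {"dp": [-0.0025, -0.0003, 0], "yaw": -2.5},
  {"dp": [-0.005, -0.0005, 0], "yaw": -5},
  {"dp": [-0.0076, -0.0006, 0], "yaw": -7.5},
  {"dp": [-0.0101, -0.0005, 0], "yaw": -10},
  {"dp": [-0.0101, -0.0005, 0], "yaw": -10},
  {"dp": [-0.0101, -0.0005, 0], "yaw": -10},
])

```text
time_s: 12.98
tcp_pos: [0.5529, -0.1559, 0.0529]
eef_rot: [-180.0, -0.0, -91.6]
contact_force: [-0.6, -0.2, 0.6]
gripper_width: 0.0304
gripper_force: 0.0
```

Emit:
apply_moves([
  {"dp": [-0.0025, 0.0001, 0], "yaw": -2.5},
  {"dp": [-0.005, 0.0004, 0], "yaw": -5},
  {"dp": [-0.0075, 0.0008, 0], "yaw": -7.5},
  {"dp": [-0.01, 0.0012, 0], "yaw": -10},
  {"dp": [-0.01, 0.0012, 0], "yaw": -10},
  {"dp": [-0.01, 0.0012, 0], "yaw": -10},
])

```text
time_s: 13.48
tcp_pos: [0.5428, -0.1547, 0.0527]
eef_rot: [-180.0, -0.0, -101.6]
contact_force: [-0.2, 0.5, 0.3]
gripper_width: 0.0305
gripper_force: 0.0
```

Emit:
apply_moves([
  {"dp": [-0.0025, 0.0006, 0], "yaw": -2.5},
  {"dp": [-0.0049, 0.0013, 0], "yaw": -5},
  {"dp": [-0.0073, 0.0021, 0], "yaw": -7.5},
  {"dp": [-0.0097, 0.003, 0], "yaw": -10},
  {"dp": [-0.0097, 0.003, 0], "yaw": -10},
  {"dp": [-0.0097, 0.003, 0], "yaw": -10},
])

```text
time_s: 13.98
tcp_pos: [0.533, -0.1517, 0.0526]
eef_rot: [-180.0, -0.0, -111.6]
contact_force: [-0.3, 0.3, 0.1]
gripper_width: 0.0307
gripper_force: 0.0
```

Run:
```python
from plant import get_state, cams
from h import *
s=get_state();print(s["contact_force"],s["moment"],s["gripper_force"])
c=cams.capture("side");pickle.dump(c,open("side5.pkl","wb"));im=c["image"][:,:,::-1]
f=lambda i:cv2.resize(np.clip(i*1.6,0,255).astype(np.uint8),None,fx=4,fy=4,interpolation=cv2.INTER_CUBIC)
cv2.imwrite("pics/g5.png",f(im[235:375,275:445]))
```

```text
[-0.30427417  0.28914204  0.10151797] [0.00606552 0.06765215 0.04423821] 0.0
```

View pics/g5.png

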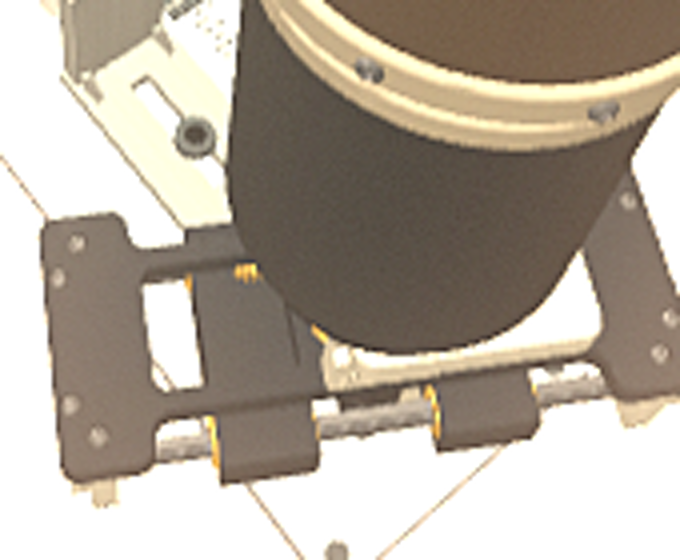

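The wide plate across the picture is the gripper body. A dark piece at crop (355,398), between the fingers, is probably the handle end. I'll check its position.

Run:
```python
from h import *
c=pickle.load(open("side5.pkl","rb"))
h=np.array([.5548,-.0985])
for p in((340,395),(355,398),(390,398)):
    P=ray(c,(p[0]+.5)/4-.5+275,(p[1]+.5)/4-.5+235,.05);d=P[:2]-h
    print(P,np.degrees(np.arctan2(d[1],d[0])),np.hypot(*d))
for X in([.533,-.1517,.05],[*(h+.075*np.array([np.cos(np.radians(-105)),np.sin(np.radians(-105))])),.05]):
    print((proj(c,X)-[275,235])*4)
```

```text
[ 0.53522641 -0.15240286  0.05      ] -109.9573365685819 0.05734669960163163
[ 0.53924589 -0.1558837   0.05      ] -105.16587103781968 0.05945434968767192
[ 0.54998124 -0.16199729  0.05      ] -94.33981342508282 0.06367987619025368
[332.1350805  394.92126624]
[368.78953449 440.76294488]
```

The handle lies near −105°, so it is being pushed along with little resistance. Continuing.

Emit:
apply_moves([
  {"dp": [-0.0023, 0.001, 0], "yaw": -2.5},
  {"dp": [-0.0046, 0.0021, 0], "yaw": -5},
  {"dp": [-0.0068, 0.0033, 0], "yaw": -7.5},
  {"dp": [-0.009, 0.0046, 0], "yaw": -10},
  {"dp": [-0.009, 0.0046, 0], "yaw": -10},
  {"dp": [-0.009, 0.0046, 0], "yaw": -10},
])

```text
time_s: 14.53
tcp_pos: [0.5243, -0.1471, 0.0527]
eef_rot: [-180.0, 0.0, -121.6]
contact_force: [1.0, 0.6, -0.4]
gripper_width: 0.0306
gripper_force: 0.6
```

Emit:
apply_moves([
  {"dp": [-0.0021, 0.0014, 0], "yaw": -2.5},
  {"dp": [-0.0042, 0.0029, 0], "yaw": -5},
  {"dp": [-0.0062, 0.0044, 0], "yaw": -7.5},
  {"dp": [-0.0081, 0.0061, 0], "yaw": -10},
  {"dp": [-0.0081, 0.0061, 0], "yaw": -10},
  {"dp": [-0.0081, 0.0061, 0], "yaw": -10},
])

```text
time_s: 15.03
tcp_pos: [0.5174, -0.1412, 0.053]
eef_rot: [-179.9, 0.1, -131.6]
contact_force: [4.2, -2.6, -2.8]
gripper_width: 0.0307
gripper_force: 2.5
```

Biting at about 4.9 N tangential, so smaller steps from here.

Emit:
apply_moves([
  {"dp": [-0.0009, 0.0008, 0], "yaw": -1.2},
  {"dp": [-0.0018, 0.0017, 0], "yaw": -2.5},
  {"dp": [-0.0027, 0.0026, 0], "yaw": -3.7},
  {"dp": [-0.0036, 0.0035, 0], "yaw": -5},
  {"dp": [-0.0036, 0.0035, 0], "yaw": -5},
  {"dp": [-0.0036, 0.0035, 0], "yaw": -5},
])

```text
time_s: 15.53
tcp_pos: [0.5142, -0.1379, 0.0531]
eef_rot: [-179.8, 0.1, -136.6]
contact_force: [6.7, -5.3, -2.4]
gripper_width: 0.0306
gripper_force: 3.6
```

Emit:
apply_moves([
  {"dp": [-0.0005, 0.0005, 0], "yaw": -0.7},
  {"dp": [-0.001, 0.0011, 0], "yaw": -1.5},
  {"dp": [-0.001, 0.0011, 0], "yaw": -1.5},
  {"dp": [-0.001, 0.0011, 0], "yaw": -1.5},
  {"dp": [-0.001, 0.0011, 0], "yaw": -1.5},
])

```text
time_s: 15.95
tcp_pos: [0.5134, -0.1369, 0.0531]
eef_rot: [-179.8, 0.1, -138.0]
contact_force: [5.6, -5.5, -1.9]
gripper_width: 0.0308
gripper_force: 3.9
```

Emit:
apply_moves([
  {"dp": [0, 0, 0], "yaw": 0},
  {"dp": [0, 0, 0], "yaw": 0},
  {"dp": [0, 0, 0], "yaw": 0},
])

```text
time_s: 16.2
tcp_pos: [0.5135, -0.1369, 0.0531]
eef_rot: [-179.8, 0.1, -138.0]
contact_force: [6.0, -5.1, -3.0]
gripper_width: 0.0307
gripper_force: 3.9
```

Emit:
apply_moves([
  {"dp": [0, 0, 0], "yaw": 0},
  {"dp": [0, 0, 0], "yaw": 0},
  {"dp": [0, 0, 0], "yaw": 0},
])

```text
time_s: 16.45
tcp_pos: [0.5134, -0.1369, 0.0531]
eef_rot: [-179.8, 0.1, -138.0]
contact_force: [5.5, -5.4, -3.0]
gripper_width: 0.0307
gripper_force: 3.9
```

Emit:
apply_moves([
  {"dp": [-0.0005, 0.0005, 0], "yaw": -0.7},
  {"dp": [-0.001, 0.0011, 0], "yaw": -1.5},
  {"dp": [-0.001, 0.0011, 0], "yaw": -1.5},
])

```text
time_s: 16.7
tcp_pos: [0.5127, -0.1359, 0.0532]
eef_rot: [-179.8, 0.1, -139.6]
contact_force: [6.2, -5.9, -3.5]
gripper_width: 0.0306
gripper_force: 4.6
```

Emit:
apply_moves([
  {"dp": [-0.0005, 0.0006, 0], "yaw": -0.7},
  {"dp": [-0.001, 0.0012, 0], "yaw": -1.5},
  {"dp": [-0.001, 0.0012, 0], "yaw": -1.5},
  {"dp": [-0.001, 0.0012, 0], "yaw": -1.5},
  {"dp": [-0.001, 0.0012, 0], "yaw": -1.5},
])

```text
time_s: 17.12
tcp_pos: [0.5116, -0.1347, 0.0532]
eef_rot: [-179.8, 0.1, -141.0]
contact_force: [6.3, -6.6, -3.0]
gripper_width: 0.031
gripper_force: 4.5
```

About 9.1 N static, which is hand-tight. I'll back off to centre the fingers in the gap, rise and clear the view.

Emit:
apply_moves([
  {"dp": [0.002, -0.0025, 0], "yaw": 0},
  {"dp": [0.004, -0.005, 0], "yaw": 0},
  {"dp": [0.0058, -0.0072, 0], "yaw": 0},
  {"dp": [0.0058, -0.0072, 0], "yaw": 0},
  {"dp": [0.0058, -0.0072, 0], "yaw": 0},
  {"dp": [0.0058, -0.0072, 0.01], "yaw": 0},
  {"dp": [0.0058, -0.0072, 0.03], "yaw": 0},
  {"dp": [0.0058, -0.0072, 0.06], "yaw": 0},
  {"dp": [0.0058, -0.0072, 0.09], "yaw": 0},
  {"dp": [0.0058, -0.0072, 0.12], "yaw": 0},
  {"dp": [-0.015, -0.03, 0.13], "yaw": 0},
  {"dp": [-0.035, -0.06, 0.13], "yaw": 0},
  {"dp": [-0.06, -0.09, 0.13], "yaw": 0},
  {"dp": [-0.085, -0.12, 0.13], "yaw": 0},
  {"dp": [-0.11, -0.15, 0.13], "yaw": 0},
  {"dp": [-0.13, -0.18, 0.13], "yaw": 0},
  {"dp": [-0.14, -0.21, 0.13], "yaw": 0},
  {"dp": [-0.14, -0.21, 0.13], "yaw": 0},
  {"dp": [-0.14, -0.21, 0.13], "yaw": 0},
])

```text
time_s: 18.7
tcp_pos: [0.3681, -0.3452, 0.1831]
eef_rot: [-180.0, 0.0, -141.4]
contact_force: [0.5, 0.3, 0.1]
gripper_width: 0.0305
gripper_force: 0.0
```

Run:
```python
from plant import get_state, cams
from h import *
s=get_state();print(s["tcp_pos"],s["time_s"],s["contact_force"])
c=cams.capture("top");pickle.dump(c,open("top6.pkl","wb"));im=c["image"][:,:,::-1]
cv2.imwrite("pics/g6.png",cv2.resize(np.clip(im[190:280,340:510]*1.6,0,255).astype(np.uint8),None,fx=4.7,fy=4.7,interpolation=cv2.INTER_CUBIC))
ctr=np.array([.53856,.01794]);y=np.radians(7.3)
ex=np.array([np.cos(y),np.sin(y)]);ey=np.array([-ex[1],ex[0]])
def prof(xs,ys,z):
    P=np.array([[proj(c,[*(ctr+a*ex+b*ey),z]) for b in ys] for a in xs],np.float32)
    return cv2.remap(c["image"].astype(np.float32),P[...,0],P[...,1],cv2.INTER_LINEAR).mean((0,2)).round().astype(int)
ys=np.arange(-.004,.026,.001)
print("line",*prof(np.arange(.034,.056,.001),ys,.015))
print("edge+x",*prof(np.arange(.012,.022,.001),ys,.020))
print("edge-x",*prof(np.arange(-.022,-.012,.001),ys,.020))
print("back from -160 +x",*prof(np.arange(.005,.02,.002),np.arange(-.16,-.13,.001),.020))
```

```text
[ 0.36811654 -0.34519285  0.18314186] 18.7 [0.53523898 0.33761676 0.14982979]
line 107 102 104 108 110 103 102 97 89 71 52 43 49 67 80 78 65 50 46 47 59 85 105 115 111 102 98 102 110 110
edge+x 87 86 87 89 90 88 84 77 71 73 78 82 81 82 85 96 106 112 112 112 111 112 114 116 118 117 117 115 116 118
edge-x 88 88 89 91 93 92 86 77 69 80 94 106 110 108 109 114 116 120 118 117 118 118 121 123 124 124 123 124 125 125
back from -160 +x 108 107 107 107 108 108 108 108 109 108 107 107 107 109 107 103 96 90 89 89 89 90 90 90 90 88 86 83 77 71
```

View pics/g6.png

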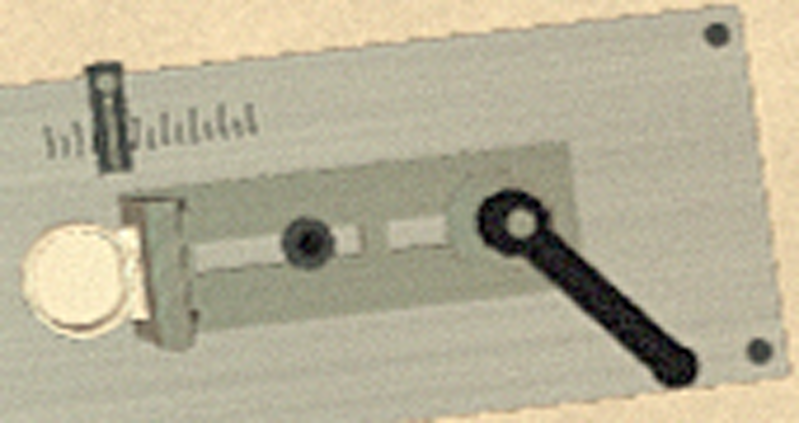

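The foot's end-face corner, near crop (121,195), lines up with the tab line. The handle has swung to about (680,365), nothing else has moved, and the arm is clear. Handing in.

```bash
python3 -c "
from plant import r
print(r.close_job())"
```

```text
the job is handed in; nothing more can be done
None
```

The job is handed in; no verdict came back. The bracket face measures within about 1 mm of the index line, and the lever was tightened to about 9 N measured, or about 10 N at the handle end by my estimate of the contact point. I did nothing near the probe, vials or pot.

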